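Press the newel ball into the sprung marking cradle

ROBOT

A 6-joint arm with a two-finger parallel gripper is mounted at the origin on the work surface. World frame = base frame: x ahead of the robot, y to its left, z up, the work surface at z = 0. Lengths are in mm, angles in rad, forces in N, time in s.
With the tool pointing down it reaches from about 325 to 1000 mm from the base axis. Payload 5.1 kg.
Tool frame: the origin (TCP) lies midway between the tips of the shut fingers; the grasp point (between the pads) lies 19 mm behind it; z points along the fingers, y is the line along which they close (so a half turn about z gives the same grasp; the last joint's range is limited). The gripper opens to 85 mm and grips with 20 to 120 N. Pads are 22 mm wide; open, the fingers measure 114 mm over their backs; the gripper's body (76 mm by 85 mm) begins 54 mm behind the grasp point. The pads swing forward as they close: fully open they stand 13 mm farther back than shut.
Start: joints at [1.076, 0.124, 1.65, -0, 1.367, -0.083], TCP at [260.188, 595.64, 231.322] pointing down, gripper open.
Joint ranges: [-2.61, 2.61], [-1.02, 2.33], [0.03, 2.71], [-1.35, 4.49], [0.32, 2.68], [-2.91, 2.91]. Speed limits (rad/s): [2.57, 2.57, 3.14, 3.14, 3.14, 3.14].

INTERFACE

Orientations are given as a unit quaternion [w, x, y, z].
In Python, from plant import env, cams gives the robot as it stands.
- The arm moves only by the shell command python3 -m crank 'ROWS'. ROWS is JSON, a list of rows, each a list of 3 entries, a list of its own where there are three numbers: the closure, from 0 (fully open) to 1 (shut), then the shift along the tool's x, y, z in mm, then the turn, a rotation vector about the tool's x, y, z in degrees. A call has 1 to 12 rows; each row is the pose to reach, as a shift and turn from the pose commanded when the call began, along the tool's axes at that moment; what a row does not reach only later rows make up. A row lasts 1/12 s, in which the tool goes at most 41.7 mm and 7.16 degrees, less where a joint would pass 70% of its speed; a pose out of reach is approached as far as the arm can. A call with a gripper value outside its range is refused whole. The fingers move at their own pace and stop on an object; the grip force is fixed at half the most. Time passes only in rows, so rows that repeat a pose let the fingers close. It gives the time, the measured TCP pose, the force, the opening and the grip force at its end, in the units of the state.
- env.sense(): the state, without advancing time (a new reading comes with each control period).
- cams.snapshot(name): name is "scene" or "top" or "wrist"; returns the picture (480x640x3 uint8, red, green, blue); there is no depth.
- cams.camera_model(name): a dict with "intrinsics" (3x3 intrinsics, pixels), "D" ([k1, k2, p1, p2, k3] as OpenCV has them; the pictures are not rectified), "world_to_cam" (4x4, takes a point from world to camera coordinates). Camera axes: x right, y down, z forward; pixel columns grow to the right and rows downward; lengths in mm; the calibration is good to about 2 mm. A picture is of the moment at which its call begins: read the wrist's pose just before it. camera_model takes no time and is no camera call; for the wrist camera it gives the pose at the moment of the call.
- env.job_done(): hands the job in; it is judged then, once.
The state is a dict: "time": time; "joint_pos": joint angles; "joint_vel": joint speeds; "joint_efforts": joint torques, N m; "tcp_pos": TCP position; "tool_rot": TCP orientation; "force": force on the tool from outside, world axes, zero at the start; "wrist_torque": the same for the moment, N m; "width": opening from 0.0 (shut) to 1.0 (fully open); "gripper_force": force on a finger pad.
Only numpy, scipy, OpenCV 4.12 (cv2) and the standard library are available. Lean on these libraries where they do the work, as an engineer would, in place of code of your own. Each camera call takes 0.05 s, during which the arm holds its last target. There are 200 camera calls.

TASK

Draw the locking pin out of the marking jig and park it in the jig's U-notch: lying fully down in the notch, its handle sticking out at the same side of the jig as before, and let go of it. Then take the newel ball (the round turned piece, not the straight-sided drum) by its spigot, set it ball-down and upright in the sprung ring, press the ring fully down and finish while still holding the ball pressed down there with the fingers. Leave the drum, mallet, chisel and glue bottle alone.

Things in the scene. Friction and masses are not known exactly. Their poses are not given: they have to be found in the camera images.
- jig: Fixed wooden jig, base x -43..87, y -95..95, 20 mm thick. Origin: bench level on the ring's axis, z up. At y -62 two ears (x -24..-12, 12..24; y -76..-48; up to z 79) with a 12 mm bore along x at z 62, the ring's lug between them. U-notch block at y 66. Guide columns at x 62, y +-30, up to z 110. Pin handle and notch face -x; nothing stands before them there.
- pin: Locking pin, 60 g: steel shaft 10 mm thick, dark wooden handle 22 mm thick, 40 mm long. Origin: handle centre; x along the pin to the shaft's tip (handle x -20..20, shaft 20..85). Starts in the bore at jig (-54, -62, 61) mm, x along the jig's x. Drawn 85 mm along the jig's -x it is clear of everything. Balances about 42 mm from the origin towards the tip.
- notch (a point): Middle of the U-notch, on the axis of a pin lying home in it; axes as the jig's. Slot 16 mm wide, open on top, along the jig's x (block x -24..24); floor 5 mm below this point, flared mouth, block top 15 mm above. Park the pin with its origin about 54 mm from here towards the jig's -x (38 to 60 will do).
- ring (a joint): Travel of the sprung ring in m: 0 up, 0.022 fully down on its stop. Moves straight down; the pin through its lug locks it. Takes about 8 N to start and about 16 N at the bottom; springs back up when let go.
- ring_top (a point): Centre of the steel ring's top face, moves with the ring (90 mm above the bench when up). Ring 84 mm outside, 56 mm inside diameter, 14 mm thick, open through. A ball resting in it has its origin about 12 mm below this point.
- ball: Turned wooden newel ball 64 mm diameter with a plain round spigot on top, 28 mm diameter, from 57 to 98 mm above the foot; flat foot 32 mm wide; about 0.12 kg. Stands upright on the bench to the left or right of the jig. Origin: centre of the foot; z along the spigot. The ball's widest part is 28 mm above the foot.
- drum: Bystander of the same wood: straight-sided drum 62 mm diameter, 46 mm tall, with a 28 mm spigot up to 94 mm; stands on the other side. Origin: centre of its foot.
- mallet: Bystander: wooden mallet, 255 mm long, head 60 x 100 x 50 mm, lying beyond and to the left of the jig, head outwards. Origin: bench level under the end of the handle; x runs along it to the head.
- chisel: Bystander: chisel 205 mm long, 24 mm high, lying between robot and jig. Origin at bench level.
- glue: Bystander: white bottle 60 mm diameter, 160 mm tall, standing beyond and to the right of the jig. Origin: centre of its base.
Things that resemble listed ones, but are neither listed nor needed, are in the scene too. Leave any green look-alike of the pin alone.

How it is judged (in metres and radians):
On the way, in this order (a step that is already met when the one before it is completed fails the run):
1. the pin is drawn clear of the bore (x of pin in the frame of jig below -0.112 m), for 0.05 s.
2. the pin lies home in the notch and is let go (x of pin in the frame of notch between -0.077 and -0.035 m and y of pin in the frame of notch between -0.008 and 0.008 m and z of pin in the frame of notch between -0.006 and 0.006 m and angle between the x axis of pin and the x axis of jig, either way round below 0.15 rad and contact force between the arm and pin below 0.2 N), for 0.3 s.
At the end, for the whole second after the job is handed in: Pin home in the notch (handle centre 35-77 mm out, 8 mm sideways, 6 mm height, 0.15 rad), let go. Ball upright (0.17 rad) within 6 mm of the ring axis, foot 8-16 mm below its top; ring down 19 mm or more; fingers on ball over 4 N, ball on ring over 8 N, arm off pin and jig (all of step 2 and value of joint ring above 0.019 m and horizontal distance between ball and ring_top below 0.006 m and z of ball in the frame of ring_top between -0.016 and -0.008 m and angle between ball's own z axis and vertical below 0.17 rad and contact force between the fingers and ball above 4 N and contact force between ball and jig above 8 N and contact force between the arm and jig below 1 N); the arm keeps its last pose, push and grip.
It fails at once if the drum is displaced by more than 30 mm or tipped (distance of drum from where it was at the start of the episode above 0.03 m or angle between drum's own z axis and vertical above 0.5 rad).
It fails at once if the mallet, chisel or glue bottle is displaced by more than 30 mm (distance of any of mallet, chisel, glue from where it was at the start of the episode above 0.03 m).
It also fails if it takes over 61 s, if anything falls off the work surface, if the arm or the gripper's body presses on something with over 40 N, if the wrist force passes 120 N, or if a joint passes its speed limit or range.

## Working session

There is one attempt and no reset: what is moved stays moved. The work goes in short steps, Python scripts to look and compute and a shell command to move; the robot and the scene stay as the last step left them, time stands still between calls to the robot, and variables do not carry over. Pictures are saved under pics/ and viewed, at most 10 in all, crops included, and the job is handed in when it is done.

```bash
ls; mkdir -p pics; cat > h.py <<'E'
import numpy as np, cv2
from plant import env, cams
def snap(n,f=None):
    m=cams.camera_model(n); im=np.array(cams.snapshot(n))
    if f: cv2.imwrite(f,im[:,:,::-1])
    return m,im
def ray(m,px):
    K=np.array(m["intrinsics"],float);D=np.array(m["D"],float);T=np.array(m["world_to_cam"],float)
    u=cv2.undistortPoints(np.array(px,float).reshape(-1,1,2),K,D).reshape(-1,2)
    d=np.c_[u,np.ones(len(u))]@T[:3,:3]
    return -T[:3,:3].T@T[:3,3], d/np.linalg.norm(d,axis=1)[:,None]
def plane(m,px,z):
    c,d=ray(m,px); return c+d*((z-c[2])/d[:,2])[:,None]
def tri(*mp):
    A=np.zeros((3,3));b=np.zeros(3);L=[]
    for m,p in mp:
        c,d=ray(m,[p]);d=d[0];P=np.eye(3)-np.outer(d,d);A+=P;b+=P@c;L.append((P,c))
    x=np.linalg.solve(A,b); return x,[float(np.linalg.norm(P@(x-c))) for P,c in L]
def proj(m,X):
    K=np.array(m["intrinsics"],float);D=np.array(m["D"],float);T=np.array(m["world_to_cam"],float)
    return cv2.projectPoints(np.array(X,float).reshape(-1,1,3),cv2.Rodrigues(T[:3,:3])[0],T[:3,3],K,D)[0].reshape(-1,2)
E
python3 - <<'E'
from h import *
np.set_printoptions(precision=3,suppress=True)
print(env.sense())
for n in ("scene","top","wrist"):
    m,im=snap(n,f"pics/{n}0.png"); T=np.array(m["world_to_cam"]);print(n,-T[:3,:3].T@T[:3,3],T[:3,:3],m["intrinsics"],m["D"])
E
```

```text
pics
{'time': 0.0, 'joint_pos': array([ 1.076,  0.124,  1.652,  0.   ,  1.367, -0.083]), 'joint_vel': array([-0.002, -0.002, -0.   , -0.   , -0.001, -0.   ]), 'joint_efforts': array([  0.002, -42.359, -36.546,   0.   ,   0.007,   0.   ]), 'tcp_pos': array([259.885, 595.121, 230.055]), 'tool_rot': array([-0.   ,  0.204,  0.979, -0.001]), 'force': array([0.425, 0.465, 0.561]), 'wrist_torque': array([-0.038, -0.023,  0.015]), 'gripper_force': 0.0, 'width': 0.99782904112005}
scene [1334.722 -209.505  783.999] [[ 0.262  0.965  0.011]
 [ 0.629 -0.162 -0.76 ]
 [-0.732  0.206 -0.649]] [[500.588   0.    320.038]
 [  0.    500.588 237.622]
 [  0.      0.      1.   ]] [-0.016  0.     0.     0.     0.   ]
top [ 410.277   10.657 1105.93 ] [[ 0.006 -1.    -0.001]
 [-0.993 -0.006 -0.116]
 [ 0.116  0.002 -0.993]] [[467.43    0.    320.733]
 [  0.    467.43  238.47 ]
 [  0.      0.      1.   ]] [0.032 0.    0.    0.    0.   ]
wrist [189.591 625.996 372.383] [[ 0.4    0.917 -0.002]
 [ 0.874 -0.381  0.301]
 [ 0.275 -0.122 -0.954]] [[356.639   0.    319.428]
 [  0.    356.639 240.193]
 [  0.      0.      1.   ]] [-0.041  0.     0.     0.     0.   ]
```

View pics/top0.png

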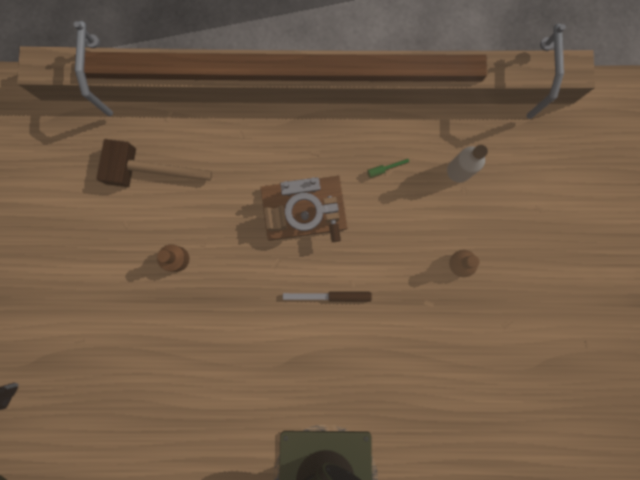

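View pics/scene0.png

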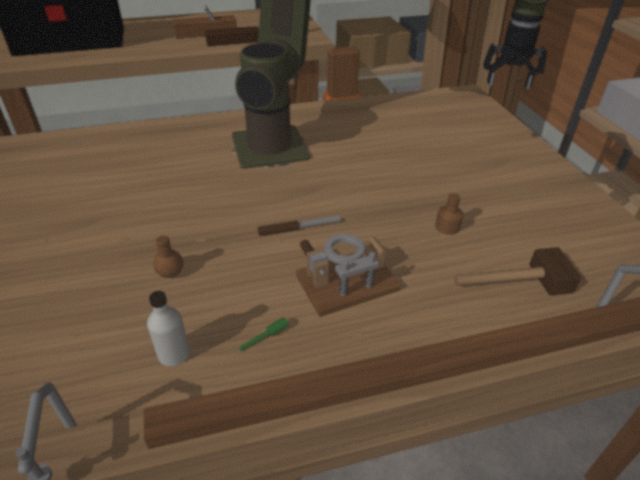

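Top view: the jig is at (305,210), with the dark pin handle at (335,230) on the robot side. Look-alikes for the pin are the green pin (375,170) and the chisel handle (350,296). The round-bellied ball is at top (463,263) / scene (168,262), on the right. The straight-sided drum is at top (172,258) / scene (449,218), on the left. I choose the dark handle in the jig and the right-hand piece.

```bash
python3 - <<'E'
from h import *
from scipy.spatial.transform import Rotation as R
np.set_printoptions(precision=2,suppress=True)
m=cams.camera_model("top");s=cams.camera_model("scene")
print("ring",plane(m,[[304,211]],90),tri((m,(304,211)),(s,(345,247))))
print("pin handle",plane(m,[[335,231]],61),tri((m,(335,231)),(s,(308,248))))
print("ball",tri((m,(463,263)),(s,(168,262))), "drum",tri((m,(172,258)),(s,(449,218))))
q=env.sense()["tool_rot"];Rt=R.from_quat(np.r_[q[1:],q[0]]).as_matrix();print(Rt)
w=cams.camera_model("wrist");T=np.array(w["world_to_cam"]);c=-T[:3,:3].T@T[:3,3]
print("cam in tool",Rt.T@(c-env.sense()["tcp_pos"]),Rt.T@T[2,:3])
a=cv2.imread("pics/top0.png")[165:285,240:490];b=cv2.imread("pics/scene0.png")[195:330,140:480]
cv2.imwrite("pics/crop0.png",np.vstack([cv2.resize(a,(800,300),interpolation=2)[:, :],cv2.resize(b,(800,300),interpolation=2)]))
E
```

```text
ring [[590.01  49.81  90.  ]] (array([591.13,  52.1 ,  87.25]), [2.266699695751423, 2.2666996957514223])
pin handle [[549.86 -19.45  61.  ]] (array([549.88, -17.41,  64.42]), [1.9987779361486695, 1.998777936148681])
ball (array([ 481.64, -313.97,   30.46]), [0.17842801527093402, 0.17842801527096652]) drum (array([489.34, 355.63,  27.76]), [0.4980816324771847, 0.4980816324771754])
[[-0.92  0.4  -0.  ]
 [ 0.4   0.92 -0.  ]
 [ 0.   -0.   -1.  ]]
cam in tool [  76.83   -0.18 -142.21] [-0.3   0.    0.95]
```

View pics/crop0.png

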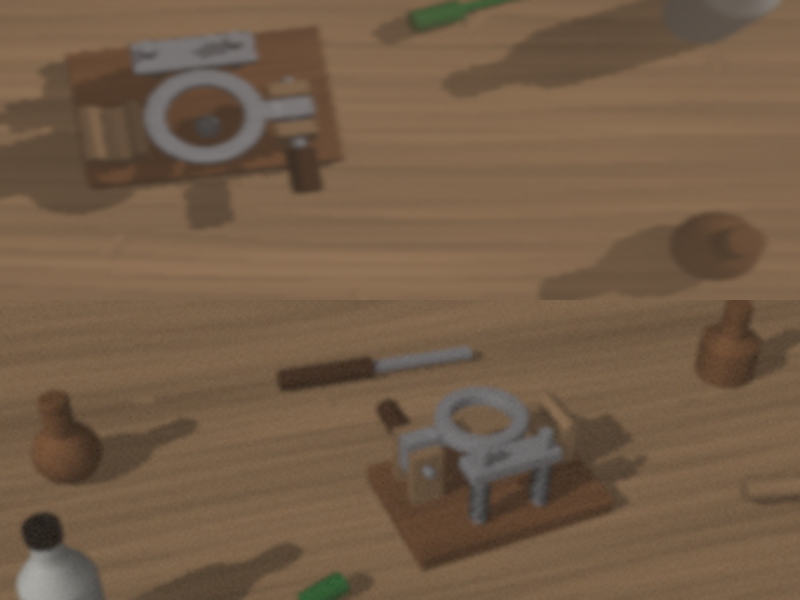

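Close crop: the round-bellied piece on the right is the ball, and the straight-sided one on the left is the drum. The dark handle sticks out of the jig's robot side next to the ears, and the notch block is at the jig's left. Next I move the wrist camera over the jig.

```bash
python3 -m crank '[[0,[-40,-30,0],[0,0,-6]],[0,[-72,-54,0],[0,0,-12]],[0,[-104,-78,0],[0,0,-18]],[0,[-136,-102,0],[0,0,-24]],[0,[-168,-126,0],[0,0,-30.5]],[0,[-200,-150,0],[0,0,-30.5]],[0,[-232,-174,0],[0,0,-30.5]],[0,[-254,-190,0],[0,0,-30.5]]]'
```

```text
time: 0.82
tcp_pos: [417.8, 317.0, 231.1]
tool_rot: [0.0, -0.059, 0.998, -0.0]
force: [0.4, -0.3, -1.2]
width: 1.003
gripper_force: 0.0
```

```bash
python3 -m crank '[[0,[-16,-37,0],[0,0,0]],[0,[-32,-74,0],[0,0,0]],[0,[-48,-111,0],[0,0,0]],[0,[-64,-148,0],[0,0,0]],[0,[-80,-185,0],[0,0,0]],[0,[-96,-222,0],[0,0,0]],[0,[-110,-256,0],[0,0,0]],[0,[-124,-289,0],[0,0,0]],[0,[-124,-289,0],[0,0,0]],[0,[-124,-289,0],[0,0,0]]]'
python3 - <<'E'
from h import *
m,im=snap("wrist","pics/w1.png")
import pickle;pickle.dump(m,open("w1.pkl","wb"))
E
```

```text
time: 1.65
tcp_pos: [575.0, 46.4, 230.7]
tool_rot: [-0.001, -0.059, 0.998, 0.0]
force: [-1.0, 0.3, 0.3]
width: 1.0
gripper_force: 0.0
```

View pics/w1.png

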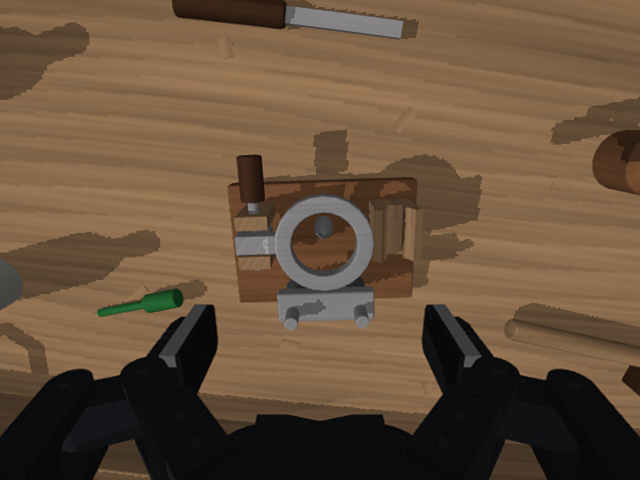

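Wrist view: the dark handle is at (250,177), entering the ears at (253,210). The ring is centred at (323,242), the notch block at (395,232) and the green pin at (150,303). Now a second wrist view for triangulation.

```bash
python3 -m crank '[[0,[35,-25,0],[0,0,0]],[0,[60,-50,0],[0,0,0]],[0,[60,-60,0],[0,0,0]],[0,[60,-60,0],[0,0,0]],[0,[60,-60,0],[0,0,0]]]'
cat > seg.py <<'E'
from h import *
def dark(im,box):
    h=cv2.cvtColor(im,cv2.COLOR_RGB2HSV);x0,y0,x1,y1=box
    k=np.zeros(im.shape[:2],np.uint8);k[y0:y1,x0:x1]=((h[y0:y1,x0:x1,2]<75)&(h[y0:y1,x0:x1,1]>110))*255
    k=cv2.morphologyEx(k,cv2.MORPH_OPEN,np.ones((5,5)))
    cs=cv2.findContours(k,0,1)[0];c=max(cs,key=cv2.contourArea);return c
def ring(im):
    h=cv2.cvtColor(im,cv2.COLOR_RGB2HSV);k=((h[:,:,1]<45)&(h[:,:,2]>80)).astype(np.uint8)*255
    k[300:]=0 if False else k[300:]
    g=cv2.GaussianBlur(k,(5,5),1)
    return cv2.HoughCircles(g,cv2.HOUGH_GRADIENT,1,60,param1=100,param2=20,minRadius=38,maxRadius=60)
E
python3 - <<'E'
from seg import *
import pickle
np.set_printoptions(precision=1,suppress=True)
m,im=snap("wrist","pics/w2.png");pickle.dump(m,open("w2.pkl","wb"))
m1=pickle.load(open("w1.pkl","rb"));im1=cv2.imread("pics/w1.png")[:,:,::-1].copy()
p=proj(m,[[550,-18,61],[591,51,90]]);print(p)
b=p[0].astype(int)
for I,bx in((im1,(225,140,280,215)),(im,(b[0]-40,b[1]-45,b[0]+40,b[1]+45))):
    c=dark(I,bx);print("handle",cv2.contourArea(c),cv2.minAreaRect(c),cv2.boundingRect(c));print("circ",ring(I))
E
```

```text
time: 2.12
tcp_pos: [522.5, -17.9, 231.7]
tool_rot: [0.001, -0.06, 0.998, 0.0]
force: [0.7, 0.9, 0.2]
width: 1.0
gripper_force: 0.0
[[315.8 245.7]
 [386.9 308.2]]
handle 1090.0 ((250.64137268066406, 178.1965789794922), (47.66810989379883, 24.66451072692871), 85.2363510131836) (237, 155, 28, 48)
circ [[[323.5 242.5  47.8]]]
handle 1125.0 ((316.556396484375, 244.7693328857422), (49.882957458496094, 41.48772430419922), 58.73627471923828) (290, 220, 46, 50)
circ [[[394.5 303.5  38.9]]]
```

View pics/w2.png

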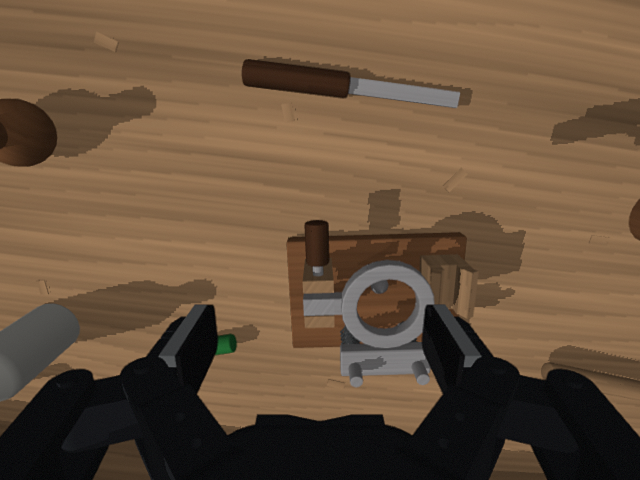

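The second view shows the handle at (316,243), the ring at (388,305) and the notch block at (452,287). I'll refine with a tighter handle mask and radial edge points on the ring's top rim.

```bash
python3 - <<'E'
from seg import *
import pickle
np.set_printoptions(precision=1,suppress=True)
M=[pickle.load(open(f"w{i}.pkl","rb")) for i in(1,2)];I=[cv2.imread(f"pics/w{i}.png") for i in(1,2)]
B=[(236,154,266,204),(303,218,331,268)];C=[(323.5,242.5),(388,305)];Rr=[48,46];hc=[];rc=[];N=[];cen=[]
for m,im,b,c,r in zip(M,I,B,C,Rr):
    x0,y0,x1,y1=b;s=im[y0:y1,x0:x1].astype(float);red=s[:,:,2]
    k=((red<85)&(s[:,:,0]<42)&(red-s[:,:,0]>12)).astype(np.uint8)
    n,l,st,ct=cv2.connectedComponentsWithStats(k);j=1+np.argmax(st[1:,4]);ys,xs=np.nonzero(l==j)
    rows=[(np.mean(xs[ys==y])+x0,y+y0,np.ptp(xs[ys==y])+1) for y in range(ys.min(),ys.max()+1) if (ys==y).any()]
    print("handle rows",rows[0],rows[len(rows)//2],rows[-1])
    rows=[q for q in rows if 20<=q[2]<=28][3:-3]
    f=np.polyfit([q[1] for q in rows],[q[0] for q in rows],1);ya,yb=ys.min()+y0,ys.max()+y0
    o,d=ray(m,[[np.polyval(f,ya),ya],[np.polyval(f,yb),yb]]);N.append((np.cross(*d),o)); hc.append(((np.polyval(f,ya),ya),(np.polyval(f,yb),yb)))
    g=cv2.cvtColor(im,cv2.COLOR_BGR2HSV);gray=(g[:,:,1]<50)&(g[:,:,2]>75)
    P=[]
    for t in np.radians(np.arange(0,360,4)):
        rr=np.arange(r-14,r+12,.5);px=np.c_[c[0]+rr*np.cos(t),c[1]+rr*np.sin(t)]
        v=gray[px[:,1].round().astype(int),px[:,0].round().astype(int)];on=np.nonzero(v)[0]
        if len(on) and on[-1]<len(rr)-4: P.append(px[on[-1]])
    P=np.array(P,np.float32);e=cv2.fitEllipse(P)
    th=np.hypot(*(P-e[0]).T);P=P[abs(th-np.median(th))<4];e=cv2.fitEllipse(P);print(len(P),e);cen.append(e[0])
    q=plane(m,P,90);A=np.c_[2*q[:,:2],np.ones(len(q))];w=np.linalg.lstsq(A,(q[:,:2]**2).sum(1),rcond=None)[0];print("circle at z90",w[:2],"r",np.sqrt(w[2]+w[0]**2+w[1]**2))
print("ring tri",tri(*zip(M,cen)))
(n1,o1),(n2,o2)=N;d=np.cross(n1,n2);d/=np.linalg.norm(d);p=np.linalg.lstsq(np.array([n1,n2]),np.array([n1@o1,n2@o2]),rcond=None)[0]
d*=np.sign(d[0]);p=p+d*((550-p[0])/d[0]);print("pin axis",p,np.round(d,3),"yaw",np.degrees(np.arctan2(d[1],d[0])))
for k in(0,1): print("end",tri((M[0],hc[0][k]),(M[1],hc[1][k])), [plane(M[i],[hc[i][k]],61)[0] for i in(0,1)])
# base yaw: image rim of base robot side
print("base edge yaw",[ (lambda a:np.degrees(np.arctan2(a[1,0]-a[0,0],a[0,1]-a[1,1])))(plane(M[0],[[230,186],[414,179]],20)), (lambda a:np.degrees(np.arctan2(a[1,0]-a[0,0],a[0,1]-a[1,1])))(plane(M[1],[[288,238],[465,234]],20))])
print("base corners",plane(M[0],[[230,186],[414,179]],20),plane(M[1],[[288,238],[465,234]],20))
E
```

```text
handle rows (np.float64(250.5), 155, np.int64(20)) (np.float64(251.0), 179, np.int64(25)) (np.float64(260.0), 203, np.int64(20))
68 ((323.4812927246094, 242.58447265625), (94.07067108154297, 98.99884033203125), 94.57769012451172)
circle at z90 [590.5  51.6] r 41.30445026215986
handle rows (np.float64(316.5), 220, np.int64(12)) (np.float64(316.5), 244, np.int64(24)) (np.float64(316.6), 267, np.int64(27))
49 ((385.0784912109375, 304.21514892578125), (84.72514343261719, 91.45528411865234), 79.10108184814453)
circle at z90 [588.9  49. ] r 41.176604972433914
ring tri (array([592.5,  51.7,  79.1]), [0.2827039755055719, 0.2827039755056165])
pin axis [550.  -16.9  61.5] [1.  0.2 0. ] yaw 8.887983628511238
end (array([527.4, -21. ,  56.1]), [0.5568997639910572, 0.556899763991208]) [array([527.4, -20.4,  61. ]), array([525.7, -20.7,  61. ])]
end (array([567.8, -13.6,  67.3]), [0.6131003633041615, 0.6131003633039348]) [array([568.7, -14.2,  61. ]), array([570.8, -13.7,  61. ])]
base edge yaw [np.float64(-171.07810375610475), np.float64(-171.69593437466526)]
base corners [[563.4 -44.5  20. ]
 [535.1 135.8  20. ]] [[558.8 -46.4  20. ]
 [532.2 136.1  20. ]]
```

Checks agree: pin axis at z 61.5, yaw 8.9°; base edge yaw about 8.5°; ring radius 41.3 at z 90 (text 42). The handle centre measures (547.5,-17.5), against a predicted (546.5,-18.5). Going down to grasp it.

```bash
python3 -m crank '[[0,[-12,-1,36],[0,0,-1.9]],[0,[-24,-2.5,72],[0,0,-1.9]],[0,[-24,-2.5,108],[0,0,-1.9]],[0,[-24,-2.5,140],[0,0,-1.9]],[0,[-24,-2.5,165],[0,0,-1.9]],[0,[-24,-2.5,180],[0,0,-1.9]],[0,[-24,-2.5,188],[0,0,-1.9]],[0,[-24,-2.5,188],[0,0,-1.9]],[0,[-24,-2.5,188],[0,0,-1.9]]]'
python3 -c "
from h import *
snap('wrist','pics/w3.png')"
```

```text
time: 2.92
tcp_pos: [547.2, -17.7, 43.7]
tool_rot: [0.0, -0.077, 0.997, 0.0]
force: [-0.4, 0.1, 1.3]
width: 1.001
gripper_force: 0.0
```

View pics/w3.png

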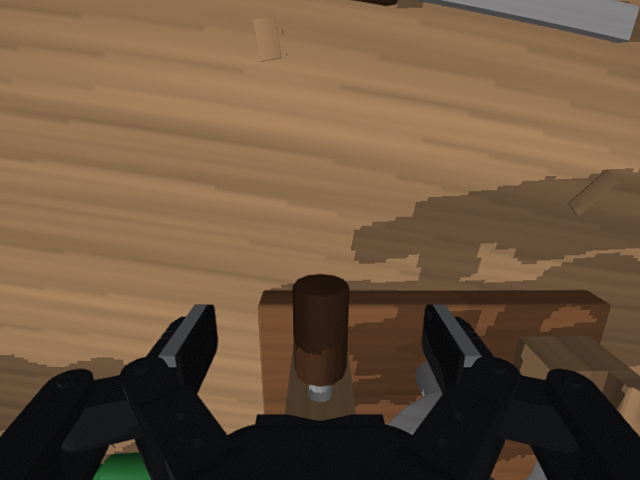

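The handle, at (321,330), sits centred between the pads. Closing.

```bash
python3 -m crank '[[1,[0,0,0],[0,0,0]],[1,[0,0,0],[0,0,0]],[1,[0,0,0],[0,0,0]],[1,[0,0,0],[0,0,0]],[1,[0,0,0],[0,0,0]],[1,[0,0,0],[0,0,0]],[1,[0,0,0],[0,0,0]],[1,[0,0,0],[0,0,0]],[1,[0,0,0],[0,0,0]],[1,[0,0,0],[0,0,0]]]'
```

```text
time: 3.8
tcp_pos: [546.7, -18.5, 43.6]
tool_rot: [0.0, -0.077, 0.997, -0.0]
force: [-2.4, 0.2, 3.8]
width: 0.238
gripper_force: 58.5
```

```bash
python3 -m crank '[[1,[5,0,0],[0,0,0]],[1,[15,0,0],[0,0,0]],[1,[27,0,0],[0,0,0]],[1,[40,0,0],[0,0,0]],[1,[53,0,0],[0,0,0]],[1,[66,0,0],[0,0,0]],[1,[79,0,0],[0,0,0]],[1,[92,0,0],[0,0,0]],[1,[98,0,0],[0,0,0]],[1,[98,0,0],[0,0,0]],[1,[98,0,0],[0,0,0]]]'
```

```text
time: 4.72
tcp_pos: [449.2, -33.6, 43.0]
tool_rot: [-0.0, -0.077, 0.997, -0.0]
force: [0.2, -0.2, -0.9]
width: 0.236
gripper_force: 58.5
```

```bash
python3 -m crank '[[1,[0,0,-30],[0,0,0]],[1,[0,0,-60],[0,0,0]],[1,[0,0,-95],[0,0,0]],[1,[-20,15,-125],[0,0,0]],[1,[-45,35,-150],[0,0,0]],[1,[-70,55,-175],[0,0,0]],[1,[-95,75,-187],[0,0,0]],[1,[-118,95,-187],[0,0,0]],[1,[-129,105,-187],[0,0,0]],[1,[-129,105,-187],[0,0,0]],[1,[-129,105,-187],[0,0,0]]]'
python3 -c "
from h import *
import pickle
m,_=snap('wrist','pics/w4.png');pickle.dump(m,open('w4.pkl','wb'));print(proj(m,[[580.5,116.2,40],[580.5,116.2,60]]))"
python3 -m crank '[[1,[10,25,0],[0,0,0]],[1,[20,50,0],[0,0,0]],[1,[20,60,0],[0,0,0]],[1,[20,60,0],[0,0,0]],[1,[20,60,0],[0,0,0]]]'
python3 -c "
from h import *
import pickle
m,_=snap('wrist','pics/w5.png');pickle.dump(m,open('w5.pkl','wb'));print(proj(m,[[580.5,116.2,40],[580.5,116.2,60]]))
a=cv2.imread('pics/w4.png')
b=cv2.imread('pics/w5.png')
p=[proj(pickle.load(open(f'w{i}.pkl','rb')),[[580.5,116.2,50]])[0].astype(int) for i in (4,5)]
print(p)
cv2.imwrite('pics/n45.png',np.hstack([cv2.resize(I[q[1]-60:q[1]+60,q[0]-50:q[0]+50],(400,480),interpolation=1) for I,q in zip((a,b),p)]))"
```

```text
time: 5.63
tcp_pos: [560.8, 90.2, 229.1]
tool_rot: [-0.001, -0.077, 0.997, -0.0]
force: [-0.5, -0.4, -1.2]
width: 0.236
gripper_force: 58.7
[[342.93456661 236.58413932]
 [344.29855019 242.88061463]]
time: 6.1
tcp_pos: [531.9, 145.4, 230.1]
tool_rot: [-0.0, -0.077, 0.997, -0.0]
force: [-0.7, 0.0, -0.8]
width: 0.23
gripper_force: 58.8
[[282.98270372 255.13763881]
 [280.89036521 262.40874082]]
[array([343, 239]), array([281, 258])]
```

View pics/n45.png

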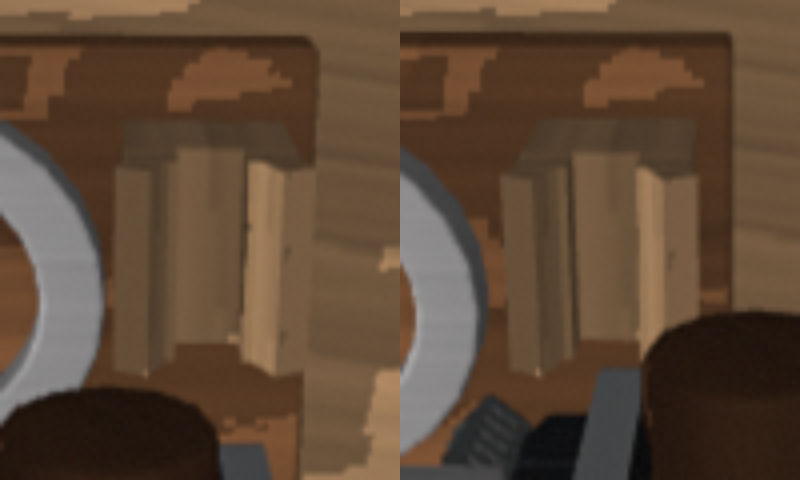

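Both panels show the U-notch: floor front edge at about (178..245,148) left and (572..640,152) right, block top corners at (118,165)/(312,168) left and (503,178)/(697,178) right.

```bash
python3 - <<'E'
from h import *
import pickle
np.set_printoptions(precision=1,suppress=True)
m4,m5=[pickle.load(open(f"w{i}.pkl","rb")) for i in(4,5)]
A=lambda x,y:(293+x/4-.4,179+y/4-.4)
B=lambda x,y:(231+(x-400)/4-.4,198+y/4-.4)
for n,a,b in(("floorL",(178,148),(572,152)),("floorR",(245,148),(640,152)),("floor backL",(176,345),(580,340)),("topL",(118,165),(503,178)),("topR",(312,168),(697,178)),("topL back",(116,372),(511,372))):
    print(n,*tri((m4,A(*a)),(m5,B(*b))))
c,s=np.cos(np.radians(8.8)),np.sin(np.radians(8.8))
for o in((590.5,51),):print("pred notch",o[0]-66*s,o[1]+66*c,"front face at x-24:",o[0]-66*s-24*c,o[1]+66*c-24*s)
E
```

```text
floorL [557.7 105.9  53.3] [0.08268156403702076, 0.08268156403682629]
floorR [556.  121.4  50.6] [0.01705118347268884, 0.017051183472641392]
floor backL [604.9 113.4  53.9] [0.27637500763565603, 0.2763750076356555]
topL [560.3  92.5  69.6] [0.5376981054615564, 0.5376981054615679]
topR [555.5 135.4  64.2] [0.41051073684121714, 0.4105107368411835]
topL back [607.7  99.4  70.1] [0.0006223757517737901, 0.0006223757519057062]
pred notch 580.4029348052535 116.22307317547248 front face at x-24: 556.6854536505363 112.55141310465557
```

Floor at z about 52, top at about 68, centre line 1 mm from the predicted (580.4,116.2). The notch point is therefore about (580.3,116.8,55). Carrying the pin over it and lowering.

```bash
python3 -m crank '[[1,[5,-18,20],[0,0,0]],[1,[10.5,-35.5,50],[0,0,0]],[1,[10.5,-35.5,85],[0,0,0]],[1,[10.5,-35.5,115],[0,0,0]],[1,[10.5,-35.5,140],[0,0,0]],[1,[10.5,-35.5,155],[0,0,0]],[1,[10.5,-35.5,155],[0,0,0]],[1,[10.5,-35.5,155],[0,0,0]]]'
python3 - <<'E'
from h import *
a,A=snap("scene");b,B=snap("top")
p=proj(a,[[555,112,65]])[0].astype(int);q=proj(b,[[555,112,65]])[0].astype(int)
cv2.imwrite("pics/s6.png",np.hstack([cv2.resize(I[r[1]-50:r[1]+50,r[0]-40:r[0]+40],(400,500),interpolation=2) for I,r in((A[:,:,::-1],p),(B[:,:,::-1],q))]))
E
```

```text
time: 6.82
tcp_pos: [526.9, 108.4, 74.6]
tool_rot: [-0.001, -0.076, 0.997, -0.0]
force: [0.2, -0.2, -0.5]
width: 0.235
gripper_force: 58.9
```

View pics/s6.png

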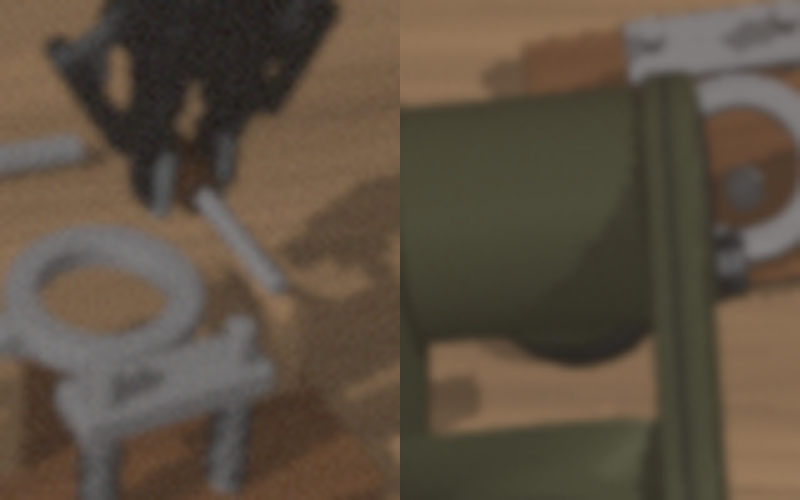

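The scene crop shows the shaft held straight, from (203,193) to tip (280,288), above the notch block. I compare that with the expected projection.

```bash
python3 - <<'E'
from h import *
a=cams.camera_model("scene");p=proj(a,[[555,112,65]])[0].astype(int)
t=env.sense()["tcp_pos"]
for dz in(17,19):
  print([((proj(a,[[t[0]+k*.988,t[1]+k*.153,t[2]+dz]])[0]-p+[40,50])*5).round() for k in(20,85)])
E
```

```text
[array([203., 193.]), array([276., 284.])]
[array([203., 189.]), array([276., 280.])]
```

It matches to a millimetre or two, with no noticeable droop. Lowering into the slot.

```bash
python3 -m crank '[[1,[0,0,10],[0,0,0]],[1,[0,0,20],[0,0,0]],[1,[0,0,27],[0,0,0]],[1,[0,0,31],[0,0,0]],[1,[0,0,34],[0,0,0]],[1,[0,0,34],[0,0,0]],[1,[0,0,34],[0,0,0]]]'
```

```text
time: 7.5
tcp_pos: [527.1, 109.6, 41.1]
tool_rot: [-0.0, -0.077, 0.997, 0.0]
force: [0.6, 0.1, -0.2]
width: 0.23
gripper_force: 58.9
```

```bash
python3 -m crank '[[1,[0,0,1.5],[0,0,0]],[1,[0,0,3],[0,0,0]],[1,[0,0,3],[0,0,0]],[1,[0,0,3],[0,0,0]]]';python3 -m crank '[[1,[0,0,1],[0,0,0]],[1,[0,0,2],[0,0,0]],[1,[0,0,2],[0,0,0]]]'
```

```text
time: 7.83
tcp_pos: [527.2, 109.5, 38.4]
tool_rot: [0.0, -0.077, 0.997, 0.0]
force: [-0.9, 0.3, -0.4]
width: 0.236
gripper_force: 58.9
time: 8.08
tcp_pos: [527.4, 109.6, 37.2]
tool_rot: [0.0, -0.077, 0.997, -0.0]
force: [-2.8, 0.2, 5.3]
width: 0.24
gripper_force: 59.5
```

Floor contact (5 N) at the expected height. Releasing and retreating upward.

```bash
python3 -m crank '[[0.6,[0,0,-1],[0,0,0]],[0.6,[0,0,-1],[0,0,0]],[0.2,[0,0,-1],[0,0,0]],[0,[0,0,-1],[0,0,0]],[0,[0,0,-1],[0,0,0]],[0,[0,0,-1],[0,0,0]],[0,[0,0,-1],[0,0,0]],[0,[0,0,-1],[0,0,0]]]'
python3 -m crank '[[0,[0,0,-20],[0,0,0]],[0,[0,0,-50],[0,0,0]],[0,[5,0,-85],[0,0,0]],[0,[20,0,-120],[0,0,0]],[0,[35,0,-155],[0,0,0]],[0,[40,0,-180],[0,0,0]],[0,[40,0,-190],[0,0,0]],[0,[40,0,-190],[0,0,0]],[0,[40,0,-190],[0,0,0]]]'
python3 -c "
from h import *
import pickle
m,_=snap('wrist','pics/w7.png');pickle.dump(m,open('w7.pkl','wb'))"
```

```text
time: 8.75
tcp_pos: [527.2, 109.5, 37.3]
tool_rot: [-0.0, -0.077, 0.997, -0.0]
force: [0.2, 0.3, -1.4]
width: 1.001
gripper_force: 0.0
time: 9.5
tcp_pos: [487.8, 103.4, 226.6]
tool_rot: [-0.0, -0.077, 0.997, -0.0]
force: [-0.1, 0.3, -1.1]
width: 1.002
gripper_force: 0.0
```

View pics/w7.png

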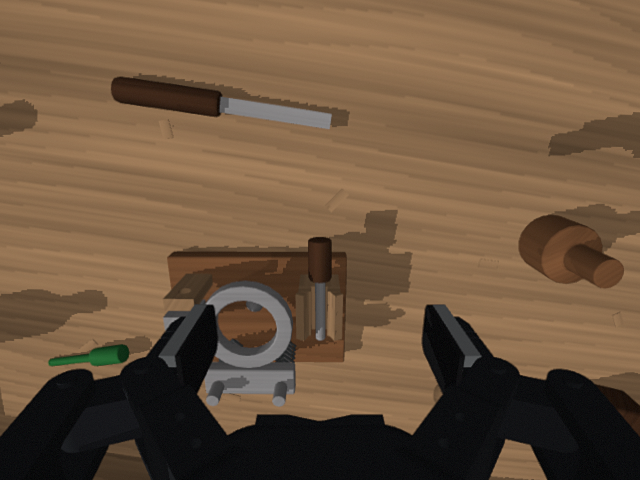

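The pin lies in the slot: handle at (319,259), shaft (320,310) between the block's cheeks. Moving to view the ball from two places.

```bash
python3 -m crank '[[0,[9,-34,0],[0,0,0]],[0,[18,-68,0],[0,0,0]],[0,[27,-102,0],[0,0,0]],[0,[36,-136,0],[0,0,0]],[0,[45,-170,0],[0,0,0]],[0,[54,-204,0],[0,0,0]],[0,[63,-238,0],[0,0,0]],[0,[72,-272,0],[0,0,0]],[0,[80,-304,0],[0,0,0]],[0,[88,-336,0],[0,0,0]],[0,[90,-363,0],[0,0,0]],[0,[90,-363,0],[0,0,0]]]'
python3 -m crank '[[0,[0,0,0],[0,0,0]],[0,[0,0,0],[0,0,0]]]'
python3 -c "
from h import *
import pickle
m7=pickle.load(open('w7.pkl','rb'));print('pin handle',plane(m7,[[319.5,261]],55))
m,_=snap('wrist','pics/w8.png');pickle.dump(m,open('w8.pkl','wb'));print(proj(m,[[480,-314,30],[480,-314,98]]))"
python3 -m crank '[[0,[0,-30,0],[0,0,0]],[0,[0,-60,0],[0,0,0]],[0,[0,-80,0],[0,0,0]],[0,[0,-80,0],[0,0,0]],[0,[0,-80,0],[0,0,0]],[0,[0,-80,0],[0,0,0]]]'
python3 -c "
from h import *
import pickle
m,_=snap('wrist','pics/w9.png');pickle.dump(m,open('w9.pkl','wb'));print(proj(m,[[480,-314,30],[480,-314,98]]))
cv2.imwrite('pics/w89.png',np.hstack([cv2.imread(f'pics/w{i}.png')[100:360,120:520] for i in(8,9)]))"
```

```text
time: 10.55
tcp_pos: [453.1, -272.5, 223.8]
tool_rot: [-0.002, -0.075, 0.997, 0.001]
force: [-0.3, 0.1, 0.5]
width: 1.005
gripper_force: 0.0
time: 10.72
tcp_pos: [453.6, -268.3, 224.8]
tool_rot: [-0.002, -0.077, 0.997, 0.002]
force: [-0.5, 0.7, -0.0]
width: 0.996
gripper_force: 0.0
pin handle [[529.83333375 109.90713284  55.        ]]
[[268.75893268 230.66205665]
 [257.55583269 253.81916918]]
time: 11.27
tcp_pos: [466.6, -346.7, 226.8]
tool_rot: [-0.0, -0.077, 0.997, 0.001]
force: [-0.3, 0.7, -0.2]
width: 1.0
gripper_force: 0.0
[[349.8908895  228.85092028]
 [356.86985692 251.66405222]]
```

View pics/w89.png

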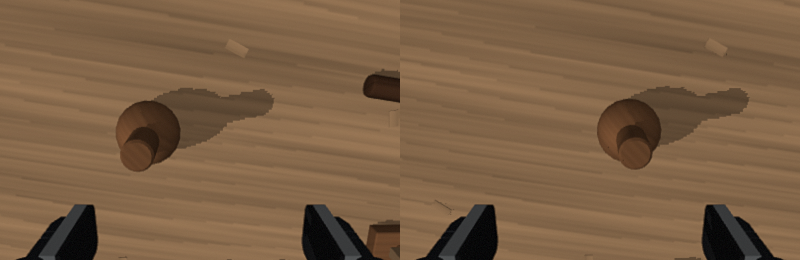

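Both views show the ball's belly at (268,232)/(349,231) and the spigot's top at (257,255)/(355,253), full-frame pixels.

```bash
python3 - <<'E'
from h import *
import pickle
np.set_printoptions(precision=1,suppress=True)
M=[pickle.load(open(f"w{i}.pkl","rb")) for i in(8,9)];G=[cv2.cvtColor(cv2.imread(f"pics/w{i}.png"),6) for i in(8,9)]
pts=[]
for g,c in zip(G,((257,255),(355,253))):
    gg=cv2.resize(g[c[1]-60:c[1]+40,c[0]-50:c[0]+50],None,fx=4,fy=4,interpolation=2)
    r=cv2.HoughCircles(gg,3,1,200,param1=60,param2=12,minRadius=55,maxRadius=85);r=r[0][0];p=(c[0]-50+r[0]/4-.4,c[1]-60+r[1]/4-.4);print(p,r[2]/4);pts.append(p)
print("hough top",tri(*zip(M,pts)),"eye top",tri((M[0],(257,255)),(M[1],(355,253))),"belly",tri((M[0],(268,232)),(M[1],(349,231))))
for P in(pts,[(257,255),(355,253)]): print([plane(m,[p],98)[0] for m,p in zip(M,P)])
print([plane(m,[p],28)[0] for m,p in zip(M,[(268,232),(349,231)])],env.sense()["joint_pos"])
E
```

```text
(np.float32(256.475), np.float32(254.225)) 16.95
(np.float32(353.725), np.float32(253.475)) 15.6
hough top (array([ 483.2, -315.5,   92.5]), [0.5687430385000942, 0.5687430385000962]) eye top (array([ 482.4, -314.8,   94.6]), [0.05964476860703262, 0.05964476860714985]) belly (array([ 481.9, -314.5,   30. ]), [0.4041665532768586, 0.40416655327681145])
[array([ 480.5, -314.8,   98. ]), array([ 481.9, -316.2,   98. ])]
[array([ 481.1, -314.3,   98. ]), array([ 481.4, -315.3,   98. ])]
[array([ 482.1, -314.8,   28. ]), array([ 482.8, -314.2,   28. ])] [-0.7 -0.   1.8  0.   1.4 -2.5]
```

The ball axis is (482,-314.7) from belly and spigot alike, with the top at about 95 (text 98). Descending to grasp the spigot.

```bash
python3 -m crank '[[0,[-10,15,15],[0,0,0]],[0,[-20,29,40],[0,0,0]],[0,[-20,29,75],[0,0,0]],[0,[-20,29,108],[0,0,0]],[0,[-20,29,135],[0,0,0]],[0,[-20,29,152],[0,0,0]],[0,[-20,29,162],[0,0,0]],[0,[-20,29,162],[0,0,0]],[0,[-20,29,162],[0,0,0]]]'
```

```text
time: 12.07
tcp_pos: [482.1, -315.9, 65.8]
tool_rot: [0.0, -0.077, 0.997, -0.0]
force: [0.5, 0.7, 0.2]
width: 0.999
gripper_force: 0.0
```

```bash
python3 -m crank '[[1,[0,1,1],[0,0,0]],[1,[0,1,1],[0,0,0]],[1,[0,1,1],[0,0,0]],[1,[0,1,1],[0,0,0]],[1,[0,1,1],[0,0,0]],[1,[0,1,1],[0,0,0]],[1,[0,1,1],[0,0,0]],[1,[0,1,1],[0,0,0]],[1,[0,1,1],[0,0,0]],[1,[0,1,1],[0,0,0]]]'
```

```text
time: 12.9
tcp_pos: [482.2, -315.7, 65.3]
tool_rot: [0.0, -0.077, 0.997, -0.0]
force: [-0.7, 2.3, 7.1]
width: 0.314
gripper_force: 59.3
```

```bash
python3 -m crank '[[1,[0,0,-8],[0,0,0]],[1,[0,0,-30],[0,0,0]],[1,[0,0,-60],[0,0,0]],[1,[0,0,-90],[0,0,0]],[1,[0,0,-118],[0,0,0]],[1,[0,0,-130],[0,0,0]],[1,[0,0,-130],[0,0,0]],[1,[0,0,-130],[0,0,0]]]'
python3 -m crank '[[1,[-10,20,0],[0,0,0]],[1,[-27,55,0],[0,0,0]],[1,[-43,90,0],[0,0,0]],[1,[-60,125,0],[0,0,0]],[1,[-76,160,0],[0,0,0]],[1,[-93,195,0],[0,0,0]],[1,[-109,230,0],[0,0,0]],[1,[-126,265,0],[0,0,0]],[1,[-142,300,0],[0,0,0]],[1,[-155,328,0],[0,0,0]],[1,[-163,346,0],[0,0,0]],[1,[-163,346,0],[0,0,0]]]'
python3 -m crank '[[1,[0,0,0],[0,0,0]],[1,[0,0,0],[0,0,0]]]'
python3 - <<'E'
from h import *
import pickle
np.set_printoptions(precision=1,suppress=True)
m,im=snap("scene","pics/s10.png");t=env.sense()["tcp_pos"]
c=proj(m,[[t[0],t[1],t[2]-65.3+28]])[0];print("belly expected",c)
g=cv2.cvtColor(im,cv2.COLOR_RGB2HSV);x,y=c.astype(int);r=((g[:,:,0]<14)&(g[:,:,1]>110)&(g[:,:,2]>40))[y-30:y+30,x-30:x+30].astype(np.uint8)
n,l,s,ce=cv2.connectedComponentsWithStats(r);j=1+np.argmax(s[1:,4]);print(s[j],ce[j]+[x-30,y-30])
E
```

```text
time: 13.57
tcp_pos: [481.5, -315.3, 193.8]
tool_rot: [-0.0, -0.077, 0.997, 0.0]
force: [0.5, 0.1, -1.6]
width: 0.309
gripper_force: 59.2
time: 14.57
tcp_pos: [588.6, 55.0, 190.5]
tool_rot: [-0.003, -0.079, 0.997, 0.001]
force: [-1.0, -0.2, -0.8]
width: 0.308
gripper_force: 59.4
time: 14.73
tcp_pos: [588.6, 51.0, 191.8]
tool_rot: [-0.002, -0.077, 0.997, -0.0]
force: [-0.0, -0.1, -1.6]
width: 0.309
gripper_force: 59.4
belly expected [344.3 221.2]
[ 16   0  33  47 665] [345.4 218.6]
```

```bash
python3 -m crank '[[1,[-1.5,0.5,10],[0,0,0]],[1,[-1.5,0.5,22],[0,0,0]],[1,[-1.5,0.5,33],[0,0,0]],[1,[-1.5,0.5,40],[0,0,0]],[1,[-1.5,0.5,44],[0,0,0]],[1,[-1.5,0.5,44],[0,0,0]],[1,[-1.5,0.5,44],[0,0,0]]]'
python3 -m crank '[[1,[0,0,2],[0,0,0]],[1,[0,0,4],[0,0,0]],[1,[0,0,5],[0,0,0]],[1,[0,0,5],[0,0,0]]]'
```

```text
time: 15.37
tcp_pos: [591.1, 52.1, 150.0]
tool_rot: [-0.0, -0.077, 0.997, 0.0]
force: [-0.0, 0.7, -1.2]
width: 0.31
gripper_force: 59.4
time: 15.7
tcp_pos: [591.2, 52.2, 145.3]
tool_rot: [0.0, -0.077, 0.997, 0.0]
force: [-0.7, 0.2, -1.7]
width: 0.31
gripper_force: 59.4
```

```bash
python3 -m crank '[[1,[0,0,2],[0,0,0]],[1,[0,0,4],[0,0,0]],[1,[0,0,4],[0,0,0]],[1,[0,0,4],[0,0,0]]]'
python3 -m crank '[[1,[0,0,2],[0,0,0]],[1,[0,0,4],[0,0,0]],[1,[0,0,4],[0,0,0]],[1,[0,0,4],[0,0,0]]]'
```

```text
time: 16.03
tcp_pos: [591.5, 51.9, 142.4]
tool_rot: [0.0, -0.077, 0.997, -0.0]
force: [-3.4, -1.8, 4.5]
width: 0.311
gripper_force: 60.0
time: 16.37
tcp_pos: [591.6, 51.9, 138.9]
tool_rot: [0.0, -0.077, 0.997, -0.0]
force: [-4.1, -1.1, 7.5]
width: 0.312
gripper_force: 60.4
```

Contact came at z about 143, as expected. The side force says the ball sits slightly too far in +x, so I trim it and press on.

```bash
python3 -m crank '[[1,[1,-0.5,0],[0,0,0]],[1,[1.5,-0.5,3],[0,0,0]],[1,[1.5,-0.5,6],[0,0,0]],[1,[1.5,-0.5,9],[0,0,0]],[1,[1.5,-0.5,12],[0,0,0]],[1,[1.5,-0.5,12],[0,0,0]],[1,[1.5,-0.5,12],[0,0,0]]]'
python3 -m crank '[[1,[0,0,2],[0,0,0]],[1,[0,0,4],[0,0,0]],[1,[0,0,4],[0,0,0]],[1,[0,0,4],[0,0,0]]]'
```

```text
time: 16.95
tcp_pos: [591.2, 51.6, 128.2]
tool_rot: [0.002, -0.077, 0.997, 0.0]
force: [-4.3, -0.1, 11.3]
width: 0.311
gripper_force: 60.9
time: 17.28
tcp_pos: [591.2, 51.6, 124.6]
tool_rot: [0.002, -0.077, 0.997, 0.0]
force: [-4.9, -1.0, 12.2]
width: 0.311
gripper_force: 60.9
```

```bash
python3 -m crank '[[1,[1,-0.3,1],[0,0,0]],[1,[1.5,-0.5,3],[0,0,0]],[1,[1.5,-0.5,3],[0,0,0]],[1,[1.5,-0.5,3],[0,0,0]]]'
python3 -m crank '[[1,[0,0,1],[0,0,0]],[1,[0,0,2],[0,0,0]],[1,[0,0,2],[0,0,0]],[1,[0,0,2],[0,0,0]]]'
```

```text
time: 17.62
tcp_pos: [590.9, 51.4, 122.4]
tool_rot: [0.003, -0.077, 0.997, 0.001]
force: [-3.1, 1.4, 13.4]
width: 0.309
gripper_force: 61.1
time: 17.95
tcp_pos: [590.9, 51.4, 120.6]
tool_rot: [0.003, -0.077, 0.997, 0.0]
force: [-2.7, 1.0, 14.3]
width: 0.311
gripper_force: 61.2
```

```bash
python3 -m crank '[[1,[0.5,0,1],[0,0,0]],[1,[1,0,2],[0,0,0]],[1,[1,0,2],[0,0,0]],[1,[1,0,2],[0,0,0]]]'
python3 -m crank '[[1,[0,0,1],[0,0,0]],[1,[0,0,2],[0,0,0]],[1,[0,0,2],[0,0,0]],[1,[0,0,2],[0,0,0]]]'
```

```text
time: 18.28
tcp_pos: [590.8, 51.4, 119.6]
tool_rot: [0.004, -0.077, 0.997, 0.0]
force: [-3.5, 2.5, 16.0]
width: 0.306
gripper_force: 61.6
time: 18.62
tcp_pos: [591.1, 51.4, 119.5]
tool_rot: [0.004, -0.077, 0.997, 0.0]
force: [-6.1, 1.7, 23.7]
width: 0.305
gripper_force: 62.5
```

The stop is reached: z no longer changes while the force rises to 24 N. Checking the ring's travel in the scene image, numerically.

```bash
python3 - <<'E'
from h import *
np.set_printoptions(precision=1,suppress=True)
m,im=snap("scene","pics/s11.png");o=cv2.imread("pics/s10.png");n=im[:,:,::-1].copy()
a=proj(m,[[590.5,51.5,90],[590.5,51.5,68]]);print("expected shift",a[1]-a[0])
for x,y,w,h in((323,236,16,28),(326,246,22,16),(352,246,14,14)):
    t=o[y:y+h,x:x+w];s=n[y-8:y+h+20,x-8:x+w+8];r=cv2.matchTemplate(s,t,5);_,v,_,l=cv2.minMaxLoc(r);print("shift",l[0]-8,l[1]-8,round(v,2))
t=env.sense();print(t["tcp_pos"],t["force"])
for I,tz in((o,191.8),(n,t["tcp_pos"][2])):
    c=proj(m,[[590.5,51.5,tz-65.3+28]])[0];print("belly px",c)
# pin handle in scene
g=cv2.cvtColor(im,cv2.COLOR_RGB2HSV);print("pin exp px",proj(m,[[529,109.5,55],[612,122,55]]))
for I in(o,n): print(abs(I[215:260,360:400].astype(int)-o[215:260,360:400]).mean())
E
```

```text
expected shift [-0.4  7.8]
shift -1 7 0.66
shift 0 7 0.8
shift 0 8 0.62
[591.1  51.4 119.5] [-7.   2.  23.8]
belly px [345.  221.9]
belly px [343.5 248.7]
pin exp px [[359.5 235.8]
 [377.4 259.2]]
0.0
5.005185185185185
```

```bash
python3 -c "
from h import *
print(env.job_done())"
```

```text
the job is handed in; nothing more can be done
None
```

The job is handed in, with no verdict returned. The pin lies released in the U-notch with its handle on the same side; the ball is held in the ring, pressed onto its stop at about 24 N. My last measurements, not a verdict, had the ring fully down, the ball about upright and 18.6 s used.

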